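Set the glass cutter's work table to 60 degrees and put its brake on

TASK

Get the glass block ready for its next cut: turn the sloping round work table by its orange grip until the scale reads 60 at the black index line. Then put the table's brake on at the grey switch box: pull the red collar up along its lever, swing the lever right over to the green side, and let the collar drop back down. Let go, and leave the loose things on the bench where they are.

Things in the scene. Friction and masses are not known exactly. Their poses are not given: they have to be found in the camera images.
- holder: Fixed green wedge casting on a steel foot 180 x 170 mm. Origin: centre of its underside, z up. The work table's turning axis passes through (0, 0, 115 mm) of this frame (centre of the table's underside) and tilts 0.6 rad (34 deg) from vertical to this frame's -x, the robot's side: direction (-0.565, 0, 0.825). Stands left or right on the bench, the switch box on the other side.
- index_line (a point): Inner end of the black index line, on a yellow block 34 mm wide fixed beside the rim of the work table on its high side (the casting's +x), 82 mm from the turning axis. It does not turn; the block's top is about level with the disc's face. Axes as the casting's.
- turntable (a joint): Scale reading at the index line, rad (60 deg = 1.047); grows as the sloping table turns counter-clockwise seen from above; stops at 0 and 3.14; starts at 95 to 140 deg. Stiff bearing, about 0.1 N m, stays where left. Black disc, 156 mm across, 14 mm thick. On it lies a clear glass block 88 x 52 x 22 mm under an aluminium strap 92 x 26 mm (top 42 mm above the disc's underside).
- zero_mark (a point): Rim end of the broad red mark, 0 of the scale, on the disc, 76 mm from the axis. From it the marks run clockwise seen from above: a short white one every 10 deg, a long one every 30 deg, to 180; a broad blue one is 90. So 30 and 60 are the two long white marks between red and blue. At reading 0 the red mark is at the index line.
- grip_mid (a point): Where to hold: on the turning axis inside the orange grip, 68 mm from the disc's underside. The grip is a bar 80 mm long and 20 mm thick, spanning 42 to 85 mm above the disc's underside. Axes turn with the table: x along the bar (its +x end at the red mark's side; at reading 0 it points up the slope), y across the 20 mm (close the fingers along y), z outward along the turning axis, tilted 34 deg.
- brake_box: Fixed grey switch box 120 x 110 x 60 mm (x, y, z). Origin: centre of its underside; z up, -x roughly towards the robot. A red lamp marks its -x (off) side, a green lamp its +x (on) side, both 6 mm proud near the +y edge.
- pivot (a point): The lever's pivot, centre of the switch box's top, 60 mm above the bench; the lever turns about the box's y axis through it. Axes as the box's. A yellow slotted gate of two upright plates, 5 mm thick in x, 36 mm overall in y, 38 mm high, stands over it.
- lever (a joint): Swing of the steel lever, rad. 0: off, leaning 0.4 rad from vertical to the box's -x; 0.4: upright; 0.8: on, leaning 0.4 rad to +x, at its stop. Rod 10 mm across, 108 mm long; about 0.08 N m, stays where left. With the collar down, the tooth below it strikes the gate at about 0.2 and the lever goes no farther; with the collar raised 10 mm or more it passes.
- collar (a joint): Lift of the red collar along the lever in m: 0 down, 0.016 fully up. A spring pushes it down with 6 N (10 N when fully up). If let go beyond the gate on the on side it drops back to 0.
- collar_mid (a point): Middle of the red collar, a 28 x 28 mm block, 42 mm long, round the lever: collar down, the point is 62 mm from the pivot and the block spans 40 to 82 mm; a steel tooth 30 mm wide in y reaches down to 30 mm. The rod's end shows above, 108 mm from the pivot. Axes: z along the lever, outward; y along the pivot axis; x the way the lever swings on. Best held across y.
- vase_mid (a point): Loose green glass vase, 90 mm across, 140 mm high; point half-way up. Leave alone.
- tumbler_mid (a point): Loose amber glass tumbler, 60 mm across, 85 mm high, standing between holder and box; point half-way up. Leave alone.
- bottle_mid (a point): Loose white bottle with a blue cap, 64 mm across, 170 mm high; point half-way up. Leave alone.
- glass_block_mid (a point): Loose clear glass block 120 x 70 x 45 mm; its centre. Leave alone.
- grit_stone_mid (a point): Loose reddish dressing stone 150 x 50 x 30 mm; its centre. Leave alone.
- wrench_grip (a point): Loose wrench, 170 mm long, lying flat in front of the robot, pointing at it; point on its handle. Leave alone.
Things that resemble listed ones, but are neither listed nor needed, are in the scene too. Leave any brown look-alike of the holder alone. There is more than one size of the brake_box; the job needs the larger.

How it is judged:
On the way:
1. the table stands still at 60 deg (within 4) with the brake lever still off (value of joint turntable between 0.9774 and 1.117 rad and velocity of joint turntable between -0.03 and 0.03 rad/s and value of joint lever below 0.3 rad), for 0.2 s.
At the end, for the whole second after the job is handed in: The work table is at rest with the scale at 60 deg, within 4 deg; the brake lever is over on the on side (joint above 0.68 of 0.8 rad) and its collar is back down (within 4 mm) (value of joint turntable between 0.9774 and 1.117 rad and value of joint lever above 0.68 rad and value of joint collar below 0.004 m and velocity of joint turntable between -0.03 and 0.03 rad/s); the robot touches nothing.
It fails at once if a loose thing on the bench was pushed more than 30 mm or lifted (distance of any of vase_mid, tumbler_mid, bottle_mid, glass_block_mid, grit_stone_mid, wrench_grip from where it was at the start of the episode above 0.03 m).
It also fails if it takes over 51 s, if anything falls off the work surface, if the arm or the gripper's body presses on something with over 40 N, if the wrist force passes 120 N, or if a joint passes its speed limit or range.

ROBOT

A 7-joint arm with a two-finger parallel gripper is mounted at the origin on the work surface. World frame = base frame: x ahead of the robot, y to its left, z up, the work surface at z = 0. Lengths are in m, angles in rad, forces in N, time in s.
With the tool pointing down it reaches from about 0.4 to 0.85 m from the base axis. Payload 4.5 kg.
Tool frame: the origin (TCP) lies midway between the tips of the shut fingers; the grasp point (between the pads) lies 19 mm behind it; z points along the fingers, y is the line along which they close (so a half turn about z gives the same grasp; the last joint's range is limited). The gripper opens to 88 mm and grips with 3 to 60 N. Pads are 18 mm wide; open, the fingers measure 123 mm over their backs; the gripper's body (75 mm by 187 mm) begins 45 mm behind the grasp point.
Start: joints at [-1.213, 0.689, -0.195, 1.565, 0.157, 0.902, -0.215], TCP at [0.199, 0.593, 0.239] pointing down, gripper open.
Joint ranges: [-3.01, 3.01], [-0.46, 2.08], [-1.47, 1.51], [0.13, 2.56], [-1, 4.14], [0.04, 2.09], [-2.66, 2.66]. Speed limits (rad/s): [2.57, 2.57, 3.14, 3.14, 3.14, 3.14, 3.14].

INTERFACE

Orientations are given as a unit quaternion [x, y, z, w].
In Python, from plant import r gives the robot as it stands. The module is installed in compiled form; this text tells all that it offers.
- The arm moves only by the tool step_arm, never from a script. Its argument "series" is a list of rows, each a list of 7 numbers: the shift along the world's x, y, z in mm, then the turn, a rotation vector about the world's x, y, z in rad, then the closure, from 0 (fully open) to 1 (shut). A call has 1 to 20 rows; each row shifts and turns the commanded pose from where the row before left it; what a row does not reach is not made up. A row lasts 1/10 s, in which the tool goes at most 50 mm and 8.59 degrees, less where a joint would pass 70% of its speed; a pose out of reach is approached as far as the arm can. A call is refused whole if a number of a shift passes 50 or a number of a turn 0.15, either way. A call with a gripper value outside its range is refused whole. The fingers move at their own pace and stop on an object; "force" is the grip in N (left out, the last holds). Time passes only in rows, so rows that do not move let the fingers close. It gives the time, the measured TCP pose, the force, the opening and the grip force at its end, in the units of the state.
- r.get_state(): the state, without advancing time (a new reading comes with each control period).
- r.snapshot(name): name is "side" or "top" or "wrist"; returns (picture, depth): 400x640x3 uint8, blue, green, red; 400x640 float32, m along the optical axis (not along the pixel's ray), 0 where there is no reading.
- r.get_calibration(name): a dict with "intrinsics" (3x3 intrinsics, pixels), "dist_coeffs" ([k1, k2, p1, p2, k3] as OpenCV has them; the pictures are not rectified), "pose" (4x4, takes a point from camera to world coordinates). Camera axes: x right, y up, looking along -z (the intrinsics and any distortion apply to the point x, -y, -z); pixel columns grow to the right and rows downward; lengths in m; the calibration is good to about 2 mm. A picture is of the moment at which its call begins: read the wrist's pose just before it. get_calibration takes no time and is no camera call; for the wrist camera it gives the pose at the moment of the call.
- r.finish_job(): hands the job in; it is judged then, once.
The state is a dict: "clock": time; "q": joint angles; "qd": joint speeds; "joint_torque": joint torques, N m; "tool_pos": TCP position; "eef_rot": TCP orientation; "contact_force": force on the tool from outside, world axes, zero at the start; "moment": the same for the moment, N m; "opening": opening from 0.0 (shut) to 1.0 (fully open); "finger_force": force on a finger pad.
Only numpy, scipy, OpenCV 4.12 (cv2) and the standard library are available. Lean on these libraries where they do the work, as an engineer would, in place of code of your own. Each camera call takes 0.05 s, during which the arm holds its last target. There are 200 camera calls.

## Working session

There is one attempt and no reset: what is moved stays moved. The work goes in short steps, Python scripts to look and compute and a tool call to move; the robot and the scene stay as the last step left them, time stands still between calls to the robot, and variables do not carry over. Pictures are saved under pics/ and viewed, at most 10 in all, crops included, and the job is handed in when it is done.

Besides the shell and the picture viewer there is one more tool, called as name([rows], argument=value, ...), one row to a line, values as JSON. step_arm: Moves the arm, as the interface text tells. Its arguments: {"type":"object","properties":{"series":{"type":"array"},"force":{"type":"number"}},"required":["series"]}

```bash
mkdir -p pics
cat > h.py <<'E'
import numpy as np, cv2
from plant import r
def snap(n,f=None):
    c=r.get_calibration(n); im,d=r.snapshot(n)
    if f: cv2.imwrite('pics/'+f,im)
    np.savez('last_%s.npz'%n,im=im,d=d,K=c['intrinsics'],D=c['dist_coeffs'],T=c['pose']); return im,d,c
def load(n): return np.load('last_%s.npz'%n)
def ray(s,uv):
    p=cv2.undistortPoints(np.array(uv,float).reshape(-1,1,2),s['K'],s['D']).reshape(-1,2)
    v=np.c_[p[:,0],-p[:,1],-np.ones(len(p))]; return s['T'][:3,3],v@s['T'][:3,:3].T
def onz(s,uv,z):
    o,v=ray(s,uv); return o+v*((z-o[2])/v[:,2])[:,None]
def dep(s,uv):
    o,v=ray(s,uv); u=np.array(uv).reshape(-1,2).astype(int); return o+v*s['d'][u[:,1],u[:,0]][:,None]
E
python3 - <<'E'
from h import *
for n in('top','side'):
    im,d,c=snap(n,n+'0.png'); print(n,c['pose'].round(3).tolist(),c['intrinsics'][0][0],c['dist_coeffs'])
s=r.get_state(); print(s['clock'],s['tool_pos'],s['eef_rot'],s['opening'])
E
```

```text
top [[-0.019, 0.992, -0.126, 0.388], [-1.0, -0.017, 0.015, -0.006], [0.013, 0.127, 0.992, 1.226], [0.0, 0.0, 0.0, 1.0]] 390.17656086388746 [-0.09506379  0.          0.          0.          0.        ]
side [[0.784, 0.384, -0.488, -0.098], [-0.621, 0.503, -0.602, -0.773], [0.014, 0.774, 0.632, 0.921], [0.0, 0.0, 0.0, 1.0]] 440.7884714453077 [-0.08359976  0.          0.          0.          0.        ]
0.1 [0.19872865 0.59193701 0.23799165] [ 1.61153451e-01  9.86928995e-01 -8.48236097e-04 -6.72051813e-05] 0.9995110033619624
```

View pics/top0.png

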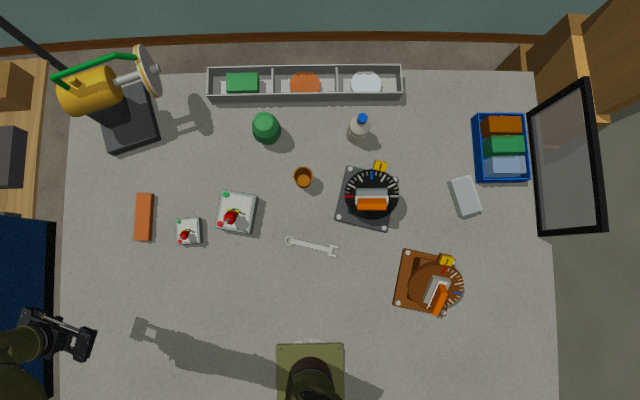

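View pics/side0.png

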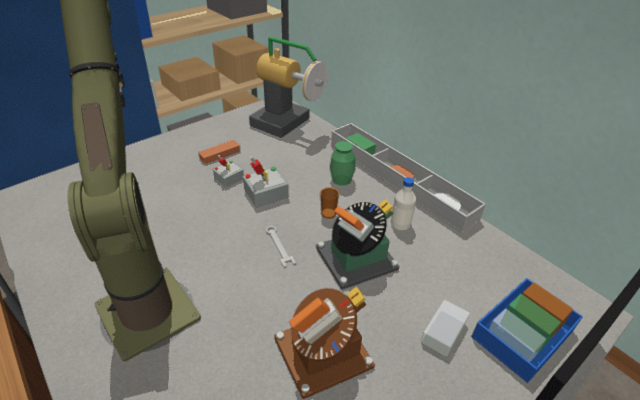

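Run:
```python
from h import *
t=load('top'); s=load('side')
a=cv2.resize(t['im'][150:250,325:415],None,fx=4,fy=4,interpolation=3)[:300*2]
b=cv2.resize(t['im'][175:275,165:265],None,fx=4,fy=4,interpolation=3)
cv2.imwrite('pics/crop1.png',np.hstack([a[:400],b[:400]]))
def cc(n,s,m,box):
    x0,y0,x1,y1=box; mm=np.zeros_like(m,np.uint8); mm[y0:y1,x0:x1]=m[y0:y1,x0:x1]
    k,l,st,ce=cv2.connectedComponentsWithStats(mm)
    for i in range(1,k):
        if st[i,4]>8:
            ys,xs=np.where(l==i); p=dep(s,np.c_[xs,ys]); 
            print(n,st[i].tolist(),ce[i].round(1),np.median(p,0).round(3),p.min(0).round(3),p.max(0).round(3))
hsv=cv2.cvtColor(t['im'],cv2.COLOR_BGR2HSV); H,S,V=[hsv[...,i].astype(int) for i in range(3)]
hb=(325,150,415,240); bb=(205,180,265,245)
cc('orange',t,(H>5)&(H<16)&(S>180)&(V>140),hb)
cc('yellow',t,(H>19)&(H<32)&(S>150)&(V>100),hb)
cc('red',t,((H<4)|(H>175))&(S>150)&(V>100),hb)
cc('blue',t,(H>100)&(H<130)&(S>130)&(V>60),hb)
cc('Bred',t,((H<6)|(H>175))&(S>150)&(V>80),bb)
cc('Byel',t,(H>19)&(H<32)&(S>150)&(V>80),bb)
cc('Bgrn',t,(H>50)&(H<80)&(S>130)&(V>60),bb)
# box top plane pixels
ys,xs=np.mgrid[180:245,205:265]; uv=np.c_[xs.ravel(),ys.ravel()]; p=dep(t,uv)
m=(abs(p[:,2]-.06)<.006); print('boxtop',cv2.minAreaRect(p[m][:,:2].astype(np.float32)*1000),m.sum())
ys,xs=np.mgrid[155:240,325:415]; uv=np.c_[xs.ravel(),ys.ravel()]; p=dep(t,uv)
m=(p[:,2]>.008)&(p[:,2]<.03); print('foot',cv2.minAreaRect(p[m][:,:2].astype(np.float32)*1000),m.sum(),np.median(p[m][:,2]))
```

```text
orange [357, 199, 29, 6, 141] [371.4 201. ] [ 0.516 -0.178  0.18 ] [ 0.388 -0.217  0.16 ] [ 0.524 -0.006  1.226]
orange [357, 205, 29, 5, 107] [370.6 207.5] [ 0.497 -0.172  0.183] [ 0.493 -0.212  0.169] [ 0.505 -0.138  0.193]
yellow [373, 160, 14, 12, 116] [379.8 165.7] [ 0.614 -0.204  0.177] [ 0.6   -0.259 -0.003] [ 0.667 -0.188  0.186]
red [345, 195, 8, 3, 22] [348.5 195.9] [ 0.539 -0.122  0.117] [ 0.536 -0.131  0.11 ] [ 0.542 -0.112  0.123]
blue [370, 171, 3, 9, 27] [371. 175.] [ 0.59  -0.182  0.163] [ 0.581 -0.185  0.15 ] [ 0.601 -0.178  0.169]
Bred [224, 211, 12, 13, 88] [229.4 216.5] [0.485 0.215 0.135] [ 0.388 -0.006  0.112] [0.502 0.232 1.226]
Bred [217, 222, 6, 5, 23] [219.6 223.8] [0.468 0.26  0.066] [0.462 0.253 0.06 ] [0.475 0.268 0.07 ]
Byel [227, 209, 6, 2, 9] [229.3 209.6] [0.509 0.225 0.095] [0.506 0.222 0.069] [0.51  0.232 0.106]
Byel [235, 210, 6, 3, 11] [237.3 210.8] [0.504 0.202 0.094] [0.503 0.198 0.061] [0.507 0.212 0.102]
Bgrn [223, 192, 5, 5, 21] [225.1 194.2] [0.559 0.245 0.066] [0.552 0.238 0.061] [0.565 0.251 0.068]
boxtop ((508.3342590332031, 215.168212890625), (111.70887756347656, 120.5682601928711), 79.52391052246094) 1202
foot ((554.6083374023438, -154.3426055908203), (236.17063903808594, 180.78555297851562), 75.15850067138672) 969 0.018153397543082095
```

View pics/crop1.png

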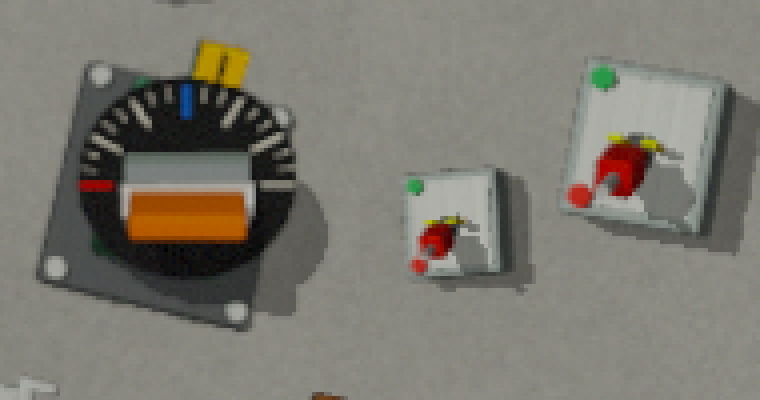

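```bash
cat > geo.py <<'E'
from h import *
from scipy.spatial.transform import Rotation as R
t=load('top')
b=onz(t,[(350.1,168.4),(339.3,216.8),(384.1,228.1)],.02)
E
python3 - <<'E'
from geo import *
print(b.round(3),dep(t,[(350,168),(339,217),(384,228)]).round(3))
e1=b[0]-b[1]; e2=b[1]-b[2]; print(np.linalg.norm(e1),np.linalg.norm(e2),np.degrees(np.arctan2(e1[1],e1[0])),np.degrees(np.arctan2(e2[1],e2[0]))-90)
c=(b[0]+b[2])/2; c[2]=0
yaw=(np.arctan2(e1[1],e1[0])+np.arctan2(e2[1],e2[0])-np.pi/2)/2
print('holder',c.round(4),yaw)
ex=np.array([np.cos(yaw),np.sin(yaw),0]);ey=np.array([-ex[1],ex[0],0])
ax=-.565*ex+np.array([0,0,.825]); up=.825*ex+np.array([0,0,.565])
A=c+[0,0,.115]
def ana(n,p):
    q=p-A; print(n,'h',(q@ax).round(4),'up',(q@up).round(4),'left',(q@ey).round(4),'ang',np.degrees(np.arctan2(q@ey,q@up)).round(1))
for n,p in dict(red=(.539,-.122,.117),blue=(.590,-.182,.163),yel=(.614,-.204,.177)).items(): ana(n,np.array(p))
# orange top: points, in disc frame
hsv=cv2.cvtColor(t['im'],cv2.COLOR_BGR2HSV); H,S,V=[hsv[...,i].astype(int) for i in range(3)]
m=(H>5)&(H<16)&(S>180)&(V>140); ys,xs=np.where(m); k=(xs>350)&(xs<390)&(ys>195)&(ys<212)
p=dep(t,np.c_[xs[k],ys[k]]); q=p-A; hh=q@ax; print(np.percentile(hh,[5,50,90,95]))
g=(hh>.078)&(hh<.092); P=np.c_[q@up,q@ey][g].astype(np.float32)*1000; print(cv2.minAreaRect(P),g.sum(),P.mean(0))
for n,pt in dict(black=(380.5,166)).items(): ana(n,dep(t,[pt])[0])
E
```

```text
[[ 0.64  -0.14   0.02 ]
 [ 0.488 -0.101  0.02 ]
 [ 0.45  -0.24   0.02 ]] [[ 0.64  -0.139  0.025]
 [ 0.487 -0.1    0.024]
 [ 0.45  -0.238  0.026]]
0.1572653749290297 0.14362653214256754 -14.12189797004513 -15.2822497030606
holder [ 0.5449 -0.1897  0.    ] -0.2565995953191621
red h 0.0146 up -0.0177 left 0.064 ang 105.5
blue h 0.016 up 0.0615 left 0.0189 ang 17.1
yel h 0.0113 up 0.0932 left 0.0037 ang 2.3
[0.05786991 0.0809771  0.08573986 0.08658823]
((1.5416951179504395, 3.6990623474121094), (21.322368621826172, 75.37570190429688), 17.436206817626953) 144 [0.86893374 3.4527154 ]
black h 0.0128 up 0.0932 left 0.0011 ang 0.7
```

The crop shows the candidates in the top view: the work table is the black disc on the green casting at (370,197), not the brown one at (432,285). The brake is the larger box at (237,212); its top measures about 120x111 mm, against the small one at (188,231). The table reads about 106°, so it must turn about -46°.

```bash
cat >> geo.py <<'E'
yaw=-.2566
ex=np.array([np.cos(yaw),np.sin(yaw),0]);ey=np.array([-ex[1],ex[0],0])
ax=-.565*ex+np.array([0,0,.825]); up=.825*ex+np.array([0,0,.565])
A=np.array([.5449,-.1897,.115])+.002*ey
def tool(z,y):
    z=z/np.linalg.norm(z); y=y-z*(y@z); y/=np.linalg.norm(y); return R.from_matrix(np.c_[np.cross(y,z),y,z])
def gtool(reading):  # tool y at reading-90 ccw from up-slope
    a=np.radians(reading-90); return tool(-ax,np.cos(a)*up+np.sin(a)*ey)
byaw=np.radians(-10); P=np.array([.508,.215,.06])
bx=np.array([np.cos(byaw),np.sin(byaw),0]); by=np.array([-bx[1],bx[0],0])
def lev(th): a=th-.4; return np.sin(a)*bx+np.cos(a)*np.array([0,0,1])
def btool(th): return tool(-lev(th),by)
def go(p,Rt):
    s=r.get_state(); d=(np.array(p)-s['tool_pos'])*1000; rv=(Rt*R.from_quat(s['eef_rot']).inv()).as_rotvec()
    print('t',s['clock'],'d',d.round(1),'rv',rv.round(3),'q',np.round(s['q'],2),'F',np.round(s['contact_force'],1))
E
python3 - <<'E'
from geo import *
go(A+.149*ax,gtool(106))
E
```

```text
t 0.1 d [ 2.653e+02 -7.583e+02 -1.000e-01] rv [ 0.224 -0.6   -1.185] q [-1.21  0.69 -0.19  1.57  0.16  0.9  -0.22] F [-0.7  0.1  0.3]
```

step_arm([
  [28, -25, 14, 0.011, -0.03, -0.059, 0],
  [28, -25, 14, 0.011, -0.03, -0.059, 0],
  [28, -25, 14, 0.011, -0.03, -0.059, 0],
  [28, -25, 14, 0.011, -0.03, -0.059, 0],
  [28, -25, 14, 0.011, -0.03, -0.059, 0],
  [28, -25, 14, 0.011, -0.03, -0.059, 0],
  [28, -25, 14, 0.011, -0.03, -0.059, 0],
  [28, -25, 0, 0.011, -0.03, -0.059, 0],
  [4, -46, 0, 0.011, -0.03, -0.059, 0],
  [4, -46, 0, 0.011, -0.03, -0.059, 0],
  [4, -46, 0, 0.011, -0.03, -0.059, 0],
  [4, -46, 0, 0.011, -0.03, -0.059, 0],
  [4, -46, 0, 0.011, -0.03, -0.059, 0],
  [4, -46, 0, 0.011, -0.03, -0.059, 0],
  [4, -46, 0, 0.011, -0.03, -0.059, 0],
  [4, -46, 0, 0.011, -0.03, -0.059, 0],
  [4, -46, 0, 0.011, -0.03, -0.059, 0],
  [4, -46, 0, 0.011, -0.03, -0.059, 0],
  [0, -46, 0, 0.011, -0.03, -0.059, 0],
  [0, -46, 0, 0.011, -0.03, -0.059, 0],
])

```text
clock: 2.1
tool_pos: [0.4639, -0.1177, 0.3393]
eef_rot: [0.649, 0.708, 0.136, 0.244]
contact_force: [-0.6, -0.4, -0.7]
opening: 1.001
finger_force: 0.0
```

Run:
```python
from geo import *
go(A+.149*ax,gtool(106))
snap('wrist','w1.png')
```

```text
t 2.1 d [ 1.000e-01 -4.870e+01 -1.013e+02] rv [ 0.014 -0.038 -0.057] q [ 0.    0.19  0.13  2.36  0.96  0.05 -0.74] F [-0.6 -0.4 -0.7]
```

View pics/w1.png

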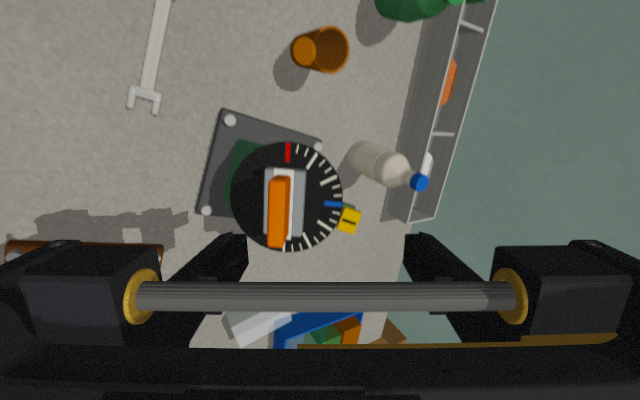

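The wrist view shows the grip at (278,212), the red mark at (288,152) and the index at (349,219). I'll refine the grip position from this view's depth.

```bash
cat > rd.py <<'E'
from geo import *
def read(n,box):
    t=load(n); hsv=cv2.cvtColor(t['im'],cv2.COLOR_BGR2HSV); H,S,V=[hsv[...,i].astype(int) for i in range(3)]
    x0,y0,x1,y1=box; B=np.zeros(H.shape,bool); B[y0:y1,x0:x1]=1
    M=dict(orange=(H>5)&(H<18)&(S>180)&(V>140),yel=(H>19)&(H<32)&(S>150)&(V>100),red=((H<4)|(H>175))&(S>150)&(V>100),blue=(H>100)&(H<130)&(S>130)&(V>60))
    for k,m in M.items():
        ys,xs=np.where(m&B)
        if len(xs)<5: continue
        p=dep(t,np.c_[xs,ys]); q=p-A; hh=q@ax; w={'orange':(.076,.094)}.get(k,(.004,.03)); g=(hh>w[0])&(hh<w[1])
        Q=np.c_[q@up,q@ey][g].astype(np.float32)*1000
        if len(Q)<5: print(k,'few',np.median(hh)); continue
        c=np.median(Q,0); print(k,len(Q),'h',np.median(hh[g]).round(4),'up,left',c.round(1),'ang',np.degrees(np.arctan2(c[1],c[0])).round(1),cv2.minAreaRect(Q) if k=='orange' else '')
E
python3 - <<'E'
from rd import *
read('wrist',(220,130,375,260))
E
```

```text
orange 1150 h 0.0847 up,left [0.2 1.9] ang 83.9 ((0.02890300750732422, -0.5672225952148438), (19.226011276245117, 78.13037872314453), 15.069528579711914)
yel 404 h 0.0118 up,left [90.9  0.6] ang 0.4 
red 97 h 0.0145 up,left [-17.2  60.5] ang 105.8 
blue 123 h 0.0145 up,left [61.7 14.7] ang 13.4
```

step_arm([
  [0, -10, -20, 0.003, -0.008, -0.012, 0],
  [0, -10, -20, 0.003, -0.008, -0.012, 0],
  [0, -10, -20, 0.003, -0.008, -0.012, 0],
  [0, -10, -20, 0.003, -0.008, -0.012, 0],
  [0, -9, -21, 0.002, -0.006, -0.009, 0],
  [0, 0, 0, 0, 0, 0, 0],
])

```text
clock: 2.75
tool_pos: [0.4479, -0.145, 0.2774]
eef_rot: [0.662, 0.704, 0.111, 0.233]
contact_force: [-0.1, 0.3, 0.3]
opening: 1.0
finger_force: 0.0
```

Run:
```python
from rd import *
go(A+.149*ax,gtool(106))
go(A+.049*ax,gtool(106))
snap('wrist','w2.png')
read('wrist',(150,30,500,300))
```

```text
t 2.75 d [ 16.  -21.4 -39.5] rv [ 0.025 -0.089 -0.024] q [ 0.47  0.34 -0.41  2.43  2.05  0.26 -1.83] F [-0.1  0.3  0.3]
t 2.75 d [  70.7  -35.7 -122. ] rv [ 0.025 -0.089 -0.024] q [ 0.47  0.34 -0.41  2.43  2.05  0.26 -1.83] F [-0.1  0.3  0.3]
orange 1567 h 0.0846 up,left [-0.7  2.8] ang 104.8 ((-0.3590766191482544, -0.08272171020507812), (18.919214248657227, 78.5711898803711), 15.122135162353516)
yel 539 h 0.0118 up,left [90.2  1.9] ang 1.2 
red 130 h 0.0146 up,left [-18.2  61.9] ang 106.4 
blue 134 h 0.0147 up,left [61.4 15.8] ang 14.4
```

step_arm([
  [0, 0, 0, -0.077, 0.02, 0.116, 0],
  [0, 0, 0, -0.077, 0.02, 0.116, 0],
  [0, 0, 0, -0.077, 0.02, 0.116, 0],
  [0, 0, 0, -0.077, 0.02, 0.116, 0],
  [0, 0, 0, -0.077, 0.02, 0.116, 0],
  [0, 0, 0, -0.077, 0.02, 0.116, 0],
  [0, 0, 0, -0.077, 0.02, 0.116, 0],
  [0, 0, 0, -0.077, 0.02, 0.116, 0],
  [0, 0, 0, -0.077, 0.02, 0.116, 0],
  [0, 0, 0, -0.077, 0.02, 0.116, 0],
  [0, 0, 0, -0.077, 0.02, 0.116, 0],
  [0, 0, 0, -0.077, 0.02, 0.116, 0],
  [0, 0, 0, -0.077, 0.02, 0.116, 0],
  [0, 0, 0, -0.077, 0.02, 0.116, 0],
  [0, 0, 0, -0.077, 0.02, 0.116, 0],
  [0, 0, 0, -0.077, 0.02, 0.116, 0],
  [0, 0, 0, -0.077, 0.02, 0.116, 0],
  [0, 0, 0, -0.077, 0.02, 0.116, 0],
  [0, 0, 0, -0.077, 0.02, 0.116, 0],
  [0, 0, 0, -0.077, 0.02, 0.116, 0],
])

```text
clock: 4.8
tool_pos: [0.4495, -0.1436, 0.2768]
eef_rot: [-0.536, 0.777, -0.253, 0.213]
contact_force: [-0.3, 0.8, -0.3]
opening: 1.005
finger_force: 0.0
```

Run:
```python
from rd import *
go(A+.149*ax,gtool(105.2+180))
```

```text
t 4.8 d [ 14.5 -22.8 -38.8] rv [-0.188  0.125  0.3  ] q [ 0.97  0.6  -1.31  2.56  1.97  0.87  0.89] F [-0.3  0.8 -0.3]
```

step_arm([
  [3, -4, -6, -0.031, 0.021, 0.05, 0],
  [3, -4, -6, -0.031, 0.021, 0.05, 0],
  [3, -4, -7, -0.031, 0.021, 0.05, 0],
  [3, -4, -7, -0.031, 0.021, 0.05, 0],
  [2, -4, -6, -0.031, 0.021, 0.05, 0],
  [2, -3, -6, -0.031, 0.021, 0.05, 0],
  [0, 0, 0, 0, 0, 0, 0],
])

```text
clock: 5.5
tool_pos: [0.4664, -0.1669, 0.2391]
eef_rot: [0.676, -0.675, 0.254, -0.15]
contact_force: [-0.6, 0.4, 0.6]
opening: 1.001
finger_force: 0.0
```

Run:
```python
from rd import *
go(A+.149*ax,gtool(105.2+180))
```

```text
t 5.5 d [-2.4  0.5 -1.1] rv [-0.006 -0.     0.005] q [ 0.94  0.65 -1.13  2.48  2.03  0.76  1.33] F [-0.6  0.4  0.6]
```

step_arm([
  [5.2, -1.4, -8.4, 0, 0, 0, 0],
  [5.2, -1.4, -8.4, 0, 0, 0, 0],
  [5.2, -1.4, -8.4, 0, 0, 0, 0],
  [5.2, -1.4, -8.4, 0, 0, 0, 0],
  [5.2, -1.4, -8.4, 0, 0, 0, 0],
  [5.2, -1.4, -8.4, 0, 0, 0, 0],
  [5.2, -1.4, -8.4, 0, 0, 0, 0],
  [5.2, -1.4, -8.3, 0, 0, 0, 0],
  [0, 0, 0, 0, 0, 0, 0],
])

```text
clock: 6.4
tool_pos: [0.5086, -0.1781, 0.1718]
eef_rot: [-0.675, 0.676, -0.254, 0.153]
contact_force: [0.1, 1.4, 0.2]
opening: 0.998
finger_force: 0.0
```

Run:
```python
from rd import *
go(A+.049*ax,gtool(105.2+180))
```

```text
t 6.4 d [ 10.   -2.6 -16.4] rv [-0.011  0.005  0.006] q [ 0.87  0.87 -1.07  2.44  2.16  0.92  1.29] F [0.1 1.4 0.2]
```

step_arm([
  [5, -1.3, -8.2, -0.005, 0.002, 0.003, 0],
  [5, -1.3, -8.2, -0.005, 0.002, 0.003, 0],
  [0, 0, 0, 0, 0, 0, 0.4],
  [0, 0, 0, 0, 0, 0, 0.7],
  [0, 0, 0, 0, 0, 0, 1],
  [0, 0, 0, 0, 0, 0, 1],
  [0, 0, 0, 0, 0, 0, 1],
  [0, 0, 0, 0, 0, 0, 1],
], force=40)

```text
clock: 7.2
tool_pos: [0.5183, -0.1807, 0.1568]
eef_rot: [0.678, -0.672, 0.257, -0.149]
contact_force: [-0.5, 0.4, 0.1]
opening: 0.48
finger_force: 0.0
```

Run:
```python
from rd import *
go(A+.049*ax,gtool(105.2+180))
```

```text
t 7.2 d [ 0.3 -0.1 -1.4] rv [ 0.     0.002 -0.   ] q [ 0.85  0.91 -1.05  2.42  2.19  0.94  1.3 ] F [-0.5  0.4  0.1]
```

Still closing; give it more time.

step_arm([
  [0, 0, 0, 0, 0, 0, 1],
  [0, 0, 0, 0, 0, 0, 1],
  [0, 0, 0, 0, 0, 0, 1],
  [0, 0, 0, 0, 0, 0, 1],
  [0, 0, 0, 0, 0, 0, 1],
  [0, 0, 0, 0, 0, 0, 1],
])

```text
clock: 7.8
tool_pos: [0.5176, -0.1807, 0.1561]
eef_rot: [0.678, -0.672, 0.256, -0.148]
contact_force: [-2.6, -0.5, -1.8]
opening: 0.22
finger_force: 40.0
```

Run:
```python
from rd import *
go(A+.049*ax,gtool(60+180))
```

```text
t 7.8 d [ 1.1 -0.  -0.7] rv [ 0.431 -0.113 -0.651] q [ 0.85  0.91 -1.05  2.42  2.19  0.94  1.3 ] F [-2.6 -0.5 -1.8]
```

step_arm([
  [0, 0, 0, 0.027, -0.007, -0.041, 1],
  [0, 0, 0, 0.027, -0.007, -0.041, 1],
  [0, 0, 0, 0.027, -0.007, -0.041, 1],
  [0, 0, 0, 0.027, -0.007, -0.041, 1],
  [0, 0, 0, 0.027, -0.007, -0.041, 1],
  [0, 0, 0, 0.027, -0.007, -0.041, 1],
  [0, 0, 0, 0.027, -0.007, -0.041, 1],
  [0, 0, 0, 0.027, -0.007, -0.041, 1],
  [0, 0, 0, 0.027, -0.007, -0.041, 1],
  [0, 0, 0, 0.027, -0.007, -0.041, 1],
  [0, 0, 0, 0.027, -0.007, -0.041, 1],
  [0, 0, 0, 0.027, -0.007, -0.041, 1],
  [0, 0, 0, 0.027, -0.007, -0.041, 1],
  [0, 0, 0, 0.027, -0.007, -0.041, 1],
  [0, 0, 0, 0.027, -0.007, -0.041, 1],
  [0, 0, 0, 0.027, -0.007, -0.041, 1],
  [0, 0, 0, 0, 0, 0, 1],
  [0, 0, 0, 0, 0, 0, 1],
])

```text
clock: 9.6
tool_pos: [0.5173, -0.1806, 0.156]
eef_rot: [-0.366, 0.883, -0.179, 0.234]
contact_force: [-4.6, 0.5, -2.2]
opening: 0.224
finger_force: 40.0
```

Run:
```python
from rd import *
go(A+.049*ax,gtool(60+180))
snap('top','top2.png'); read('top',(325,150,415,240))
```

```text
t 9.6 d [ 1.3 -0.2 -0.5] rv [-0.    -0.002  0.004] q [ 0.92  1.01 -1.25  2.41  2.07  1.09  0.65] F [-4.6  0.5 -2.2]
orange 66 h 0.0836 up,left [16.9 24.3] ang 55.1 ((15.551558494567871, 22.470836639404297), (27.351707458496094, 21.70106315612793), 70.81725311279297)
yel 106 h 0.0118 up,left [93.5  2. ] ang 1.2 
red 19 h 0.0137 up,left [32.5 56.1] ang 59.9 
blue 27 h 0.0146 up,left [ 56.1 -33.4] ang -30.8
```

step_arm([
  [0, 0, 0, 0, 0, 0, 0.7],
  [0, 0, 0, 0, 0, 0, 0.4],
  [0, 0, 0, 0, 0, 0, 0],
  [0, 0, 0, 0, 0, 0, 0],
  [0, 0, 0, 0, 0, 0, 0],
  [0, 0, 0, 0, 0, 0, 0],
  [-5.5, 1.4, 8.2, 0, 0, 0, 0],
  [-5.5, 1.4, 8.2, 0, 0, 0, 0],
  [-5.5, 1.4, 8.2, 0, 0, 0, 0],
  [-5.5, 1.4, 8.2, 0, 0, 0, 0],
  [-5.5, 1.4, 8.2, 0, 0, 0, 0],
  [-5.5, 1.4, 8.2, 0, 0, 0, 0],
  [-5.5, 1.4, 8.2, 0, 0, 0, 0],
  [-5.5, 1.4, 8.2, 0, 0, 0, 0],
  [-5.5, 1.4, 8.2, 0, 0, 0, 0],
  [-5.5, 1.4, 8.2, 0, 0, 0, 0],
  [0, 0, 0, 0, 0, 0, 0],
])

```text
clock: 11.35
tool_pos: [0.463, -0.1667, 0.2398]
eef_rot: [-0.366, 0.882, -0.181, 0.235]
contact_force: [0.3, -0.0, -0.6]
opening: 1.001
finger_force: 0.0
```

Run:
```python
from rd import *
im,_,_=snap('wrist'); cv2.imwrite('pics/w3.png',im[:, :])
read('wrist',(100,20,540,300))
th=0
go(P+.16*lev(0),btool(0))
```

```text
orange 2242 h 0.0847 up,left [-2.5 -4.5] ang -118.9 ((-0.8899002075195312, -1.2526283264160156), (78.27526092529297, 18.893953323364258), 59.59762191772461)
yel 639 h 0.0118 up,left [89.6 -4. ] ang -2.6 
red 6 h 0.0144 up,left [37.4 64.4] ang 59.9 
blue 169 h 0.0147 up,left [ 54.9 -33.2] ang -31.2 
t 11.4 d [-16.6 392.7 -32. ] rv [ 0.528  0.069 -0.835] q [ 1.02  0.77 -1.37  2.49  1.89  0.95  0.66] F [-0.5  0.2  0. ]
```

View pics/w3.png

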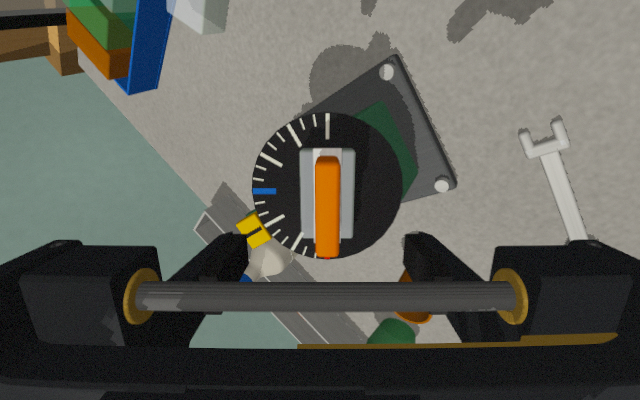

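The reading is good: the long 60° mark at (273,224) meets the index at (255,232), and the bar angle is 59.6°. Next is the brake lever. I'll hold the tool near vertical for it.

Run:
```python
from rd import *
G=P+.068*lev(0); print(G)
go(G+[0,0,.12],tool(np.array([0,0,-1.]),by))
```

```text
[0.48192185 0.21959828 0.12263215]
t 11.4 d [ 18.7 386.5   3.3] rv [ 0.422  0.46  -0.93 ] q [ 1.02  0.77 -1.37  2.49  1.89  0.95  0.66] F [-0.5  0.2  0. ]
```

step_arm([
  [1, 15, 10, 0.021, 0.023, -0.046, 0],
  [1, 15, 10, 0.021, 0.023, -0.046, 0],
  [1, 15, 10, 0.021, 0.023, -0.046, 0],
  [1, 20, 10, 0.021, 0.023, -0.046, 0],
  [1, 20, 0, 0.021, 0.023, -0.046, 0],
  [1, 20, 0, 0.021, 0.023, -0.046, 0],
  [1, 20, 0, 0.021, 0.023, -0.046, 0],
  [1, 20, 0, 0.021, 0.023, -0.046, 0],
  [1, 20, 0, 0.021, 0.023, -0.046, 0],
  [1, 20, 0, 0.021, 0.023, -0.046, 0],
  [1, 20, 0, 0.021, 0.023, -0.046, 0],
  [1, 20, 0, 0.021, 0.023, -0.046, 0],
  [1, 20, 0, 0.021, 0.023, -0.046, 0],
  [1, 20, 0, 0.021, 0.023, -0.046, 0],
  [1, 20, 0, 0.021, 0.023, -0.046, 0],
  [1, 20, 0, 0.021, 0.023, -0.046, 0],
  [1, 20, 0, 0.021, 0.023, -0.046, 0],
  [1, 20, 0, 0.021, 0.023, -0.046, 0],
  [1, 20, 0, 0.021, 0.023, -0.046, 0],
  [0, 20, 0, 0.021, 0.023, -0.046, 0],
])

```text
clock: 13.4
tool_pos: [0.4825, 0.219, 0.278]
eef_rot: [0.083, 0.997, 0.001, 0.0]
contact_force: [0.3, -0.0, 0.7]
opening: 1.002
finger_force: 0.0
```

Run:
```python
from rd import *
G=P+.068*lev(0)
go(G+[0,0,.12],tool(np.array([0,0,-1.]),by))
```

```text
t 13.4 d [ -0.6   0.6 -35.3] rv [-0.001  0.    -0.007] q [ 0.15  0.77 -1.22  1.78  0.78  1.18  0.09] F [ 0.3 -0.   0.7]
```

Run:
```python
from rd import *
im,d,c=snap('wrist','w4.png'); t=load('wrist')
hsv=cv2.cvtColor(im,cv2.COLOR_BGR2HSV); H,S,V=[hsv[...,i].astype(int) for i in range(3)]
for n,m in dict(red=((H<6)|(H>175))&(S>150)&(V>80),yel=(H>19)&(H<32)&(S>150)&(V>80),grn=(H>50)&(H<80)&(S>130)&(V>60)).items():
    k,l,st,ce=cv2.connectedComponentsWithStats(m.astype(np.uint8))
    for i in range(1,k):
        if st[i,4]>60 and st[i,1]<290:
            ys,xs=np.where(l==i); p=dep(t,np.c_[xs,ys])-P; q=np.c_[p@bx,p@by,p[:,2]]*1000
            print(n,ce[i].round(),st[i,4],'box frame med',np.median(q,0).round(1),np.percentile(q,3,0).round(1),np.percentile(q,97,0).round(1))
```

```text
red [443. 120.] 245 box frame med [-96.  131.3  30.6] [-106.9  124.2   16.3] [-85.8 141.7  34.2]
red [357. 161.] 142 box frame med [-45.7  38.6   5.3] [-53.3  31.3   3.7] [-39.2  46.1   6.6]
red [327. 186.] 533 box frame med [-27.7   0.4  75.9] [-43.8 -11.   62.1] [-12.6  12.9  79.9]
yel [522. 299.] 271 box frame med [-52.4  49.3 301.8] [-56.6  48.3 296.8] [-45.3  50.3 303.4]
yel [128. 301.] 228 box frame med [-51.  -52.9 301.9] [-55.3 -53.9 297.7] [-44.5 -51.8 303.3]
grn [354. 227.] 117 box frame med [43.4 37.7  5.5] [36.  29.8  4.3] [51.7 44.6  7.1]
```

View pics/w4.png

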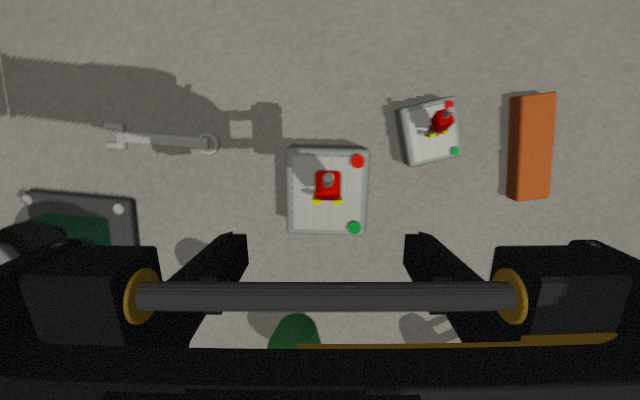

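The wrist view shows the collar at (327,186), centred on the box frame with its top at 76 mm, as expected. The red and green lamps are at (357,161) and (354,227). Now I'll align the tool with the lever.

Run:
```python
from rd import *
go(P+.16*lev(0),btool(0)); print((lev(0)*-109).round(1))
for a,b in [(0,.05)]: pass
```

```text
t 13.45 d [-36.1   3.7 -71. ] rv [-0.074 -0.394 -0.008] q [ 0.15  0.77 -1.22  1.77  0.78  1.18  0.09] F [0.9 2.4 0.5]
[  41.8   -7.4 -100.4]
```

step_arm([
  [-6, 0.6, -4, -0.012, -0.066, -0.001, 0],
  [-6, 0.6, -5, -0.012, -0.066, -0.001, 0],
  [-6, 0.6, -10, -0.012, -0.066, -0.001, 0],
  [-6, 0.6, -16, -0.012, -0.066, -0.001, 0],
  [-6, 0.6, -18, -0.012, -0.066, -0.001, 0],
  [-6, 0.7, -18, -0.014, -0.064, -0.003, 0],
  [4.2, -0.7, -10, 0, 0, 0, 0],
  [4.2, -0.7, -10, 0, 0, 0, 0],
  [4.2, -0.7, -10, 0, 0, 0, 0],
  [4.2, -0.7, -10, 0, 0, 0, 0],
  [4.2, -0.7, -10, 0, 0, 0, 0],
  [4.2, -0.7, -10, 0, 0, 0, 0],
  [4.2, -0.7, -10, 0, 0, 0, 0],
  [0, 0, 0, 0, 0, 0, 0],
])

```text
clock: 14.85
tool_pos: [0.4758, 0.2164, 0.1362]
eef_rot: [0.085, 0.976, -0.021, 0.198]
contact_force: [-0.2, -0.3, 0.2]
opening: 1.0
finger_force: 0.0
```

Run:
```python
from rd import *
go(P+.051*lev(0),btool(0))
```

```text
t 14.85 d [ 12.6   2.1 -29.2] rv [ 0.008  0.    -0.   ] q [-0.17  0.85 -0.9   2.24  1.61  0.96 -0.86] F [-0.2 -0.3  0.2]
```

step_arm([
  [4.2, 0.7, -9.7, 0.003, 0, 0, 0],
  [4.2, 0.7, -9.7, 0.003, 0, 0, 0],
  [4.2, 0.7, -9.7, 0.002, 0, 0, 0],
  [0, 0, 0, 0, 0, 0, 1],
  [0, 0, 0, 0, 0, 0, 1],
  [0, 0, 0, 0, 0, 0, 1],
  [0, 0, 0, 0, 0, 0, 1],
  [0, 0, 0, 0, 0, 0, 1],
  [0, 0, 0, 0, 0, 0, 1],
  [0, 0, 0, 0, 0, 0, 1],
  [0, 0, 0, 0, 0, 0, 1],
  [0, 0, 0, 0, 0, 0, 1],
], force=50)

```text
clock: 16.05
tool_pos: [0.4883, 0.2192, 0.1086]
eef_rot: [0.085, 0.976, -0.016, 0.199]
contact_force: [-1.6, -0.8, 0.8]
opening: 0.313
finger_force: 50.0
```

Run:
```python
from rd import *
go(P+.051*lev(0),btool(0)); print((lev(0)*15).round(2))
```

```text
t 16.05 d [ 0.1 -0.7 -1.7] rv [-0.002  0.002 -0.001] q [-0.17  0.91 -0.88  2.23  1.68  0.97 -0.9 ] F [-1.6 -0.8  0.8]
[-5.75  1.01 13.82]
```

step_arm([
  [-0.8, 0.1, 2, 0, 0, 0, 1],
  [-0.8, 0.1, 2, 0, 0, 0, 1],
  [-0.8, 0.2, 2, 0, 0, 0, 1],
  [-0.8, 0.1, 2, 0, 0, 0, 1],
  [-0.8, 0.1, 2, 0, 0, 0, 1],
  [-0.8, 0.2, 2, 0, 0, 0, 1],
  [-0.8, 0.1, 1.5, 0, 0, 0, 1],
  [0, 0, 0, 0, 0, 0, 1],
  [0, 0, 0, 0, 0, 0, 1],
])

```text
clock: 16.95
tool_pos: [0.4828, 0.2201, 0.122]
eef_rot: [0.085, 0.976, -0.016, 0.199]
contact_force: [3.4, -0.0, -9.4]
opening: 0.314
finger_force: 50.0
```

Run:
```python
from rd import *
s=r.get_state(); v=s['tool_pos']-P; L=np.linalg.norm(v); print(L, v@by, np.arctan2(v@bx,v[2])+.4, s['opening'])
go(P+.066*lev(0),btool(0))
pr=s['tool_pos']; 
for th in np.arange(.1,.81,.1): print(((L)*(lev(th)-lev(th-.1))*1000).round(2))
print((by*.1).round(4))
```

```text
0.06712197783668448 0.0006745157723884869 0.0066309195740889 0.31403621812782256
t 16.95 d [-0.1 -0.7 -1.2] rv [-0.002  0.002 -0.001] q [-0.17  0.88 -0.89  2.23  1.65  0.96 -0.88] F [ 3.4 -0.  -9.4]
[ 6.21 -1.09  2.3 ]
[ 6.4  -1.13  1.66]
[ 6.53 -1.15  1.  ]
[ 6.6  -1.16  0.34]
[ 6.6  -1.16 -0.34]
[ 6.53 -1.15 -1.  ]
[ 6.4  -1.13 -1.66]
[ 6.21 -1.09 -2.3 ]
[0.0174 0.0985 0.    ]
```

step_arm([
  [3.1, -0.5, 1.2, 0.009, 0.049, 0, 1],
  [3.1, -0.5, 1.1, 0.009, 0.049, 0, 1],
  [3.2, -0.6, 0.9, 0.009, 0.049, 0, 1],
  [3.2, -0.6, 0.8, 0.009, 0.049, 0, 1],
  [3.3, -0.6, 0.6, 0.009, 0.049, 0, 1],
  [3.3, -0.6, 0.4, 0.009, 0.049, 0, 1],
  [3.3, -0.6, 0.2, 0.009, 0.049, 0, 1],
  [3.3, -0.6, 0.1, 0.009, 0.049, 0, 1],
  [0, 0, 0, 0, 0, 0, 1],
])

```text
clock: 17.85
tool_pos: [0.5085, 0.2153, 0.1264]
eef_rot: [0.089, 0.996, 0.003, 0.0]
contact_force: [0.5, 2.4, -9.4]
opening: 0.313
finger_force: 50.0
```

```bash
cat > lv.py <<'E'
from rd import *
s=r.get_state(); v=s['tool_pos']-P; L=np.linalg.norm(v); print(L, v@by, np.arctan2(v@bx,v[2])+.4, s['opening'])
E
python3 - <<'E'
from lv import *
go(P+.0665*lev(.4),btool(.4))
E
```

```text
0.06637641606367993 0.0003883508149344336 0.40703776441389905 0.31326421449156344
t 17.85 d [-0.5 -0.3  0.1] rv [-0.006  0.001  0.003] q [ 0.06  0.95 -1.01  1.87  1.02  0.94 -0.04] F [ 0.5  2.4 -9.4]
```

Past the gate with low forces; continue to 0.8.

step_arm([
  [3.3, -0.6, -0.1, 0.009, 0.049, 0, 1],
  [3.3, -0.6, -0.2, 0.009, 0.049, 0, 1],
  [3.3, -0.6, -0.4, 0.009, 0.049, 0, 1],
  [3.3, -0.6, -0.6, 0.009, 0.049, 0, 1],
  [3.2, -0.6, -0.8, 0.009, 0.049, 0, 1],
  [3.2, -0.6, -0.9, 0.009, 0.049, 0, 1],
  [3.1, -0.5, -1.1, 0.009, 0.049, 0, 1],
  [3.1, -0.5, -1.2, 0.009, 0.049, 0, 1],
  [0, 0, 0, 0, 0, 0, 1],
  [0, 0, 0, 0, 0, 0, 1],
])

```text
clock: 18.85
tool_pos: [0.5332, 0.2108, 0.1211]
eef_rot: [0.085, 0.977, 0.02, -0.195]
contact_force: [-1.7, 1.0, -9.5]
opening: 0.311
finger_force: 50.0
```

Run:
```python
from lv import *
go(P+.0665*lev(.8),btool(.8)); print((lev(.8)*-14).round(1))
```

```text
0.06620761482499668 0.0002289043215335315 0.7965988456132219 0.3107858484178737
t 18.85 d [ 0.3 -0.3  0.2] rv [-0.004  0.006  0.001] q [ 0.14  1.16 -1.1   1.45  0.68  1.32  0.39] F [-1.7  1.  -9.5]
[ -5.4   0.9 -12.9]
```

step_arm([
  [-0.7, 0.1, -2.1, 0, 0, 0, 1],
  [-0.9, 0.1, -2.1, 0, 0, 0, 1],
  [-0.9, 0.2, -2.1, 0, 0, 0, 1],
  [-0.9, 0.2, -2.1, 0, 0, 0, 1],
  [-0.9, 0.2, -2.1, 0, 0, 0, 1],
  [-0.8, 0.1, -2.0, 0, 0, 0, 1],
  [0, 0, 0, 0, 0, 0, 1],
  [0, 0, 0, 0, 0, 0, 0],
  [0, 0, 0, 0, 0, 0, 0],
  [0, 0, 0, 0, 0, 0, 0],
  [0, 0, 0, 0, 0, 0, 0],
  [0, 0, 0, 0, 0, 0, 0],
])

```text
clock: 20.05
tool_pos: [0.5296, 0.2121, 0.1099]
eef_rot: [0.086, 0.977, 0.021, -0.195]
contact_force: [-0.3, -0.1, -0.4]
opening: 0.742
finger_force: 0.0
```

step_arm([
  [3.8, -0.7, 9.2, 0, 0, 0, 0],
  [3.8, -0.7, 9.2, 0, 0, 0, 0],
  [3.8, -0.7, 9.2, 0, 0, 0, 0],
  [3.8, -0.7, 9.2, 0, 0, 0, 0],
  [3.8, -0.7, 9.2, 0, 0, 0, 0],
  [3.8, -0.7, 9.2, 0, 0, 0, 0],
  [3.8, -0.7, 9.2, 0, 0, 0, 0],
  [3.8, -0.7, 9.2, 0, 0, 0, 0],
  [3.8, -0.7, 9.2, 0, 0, 0, 0],
  [3.8, -0.7, 9.2, 0, 0, 0, 0],
  [3.8, -0.7, 9.2, 0, 0, 0, 0],
  [3.8, -0.7, 9.2, 0, 0, 0, 0],
  [0, 0, 20, 0, 0, 0, 0],
  [0, 0, 20, 0, 0, 0, 0],
  [0, 0, 20, 0, 0, 0, 0],
  [0, 0, 0, 0, 0, 0, 0],
])

```text
clock: 21.65
tool_pos: [0.5755, 0.2047, 0.283]
eef_rot: [0.086, 0.977, 0.023, -0.194]
contact_force: [0.7, -0.0, 1.0]
opening: 0.995
finger_force: 0.0
```

Run:
```python
from lv import *
im,d,c=snap('wrist'); t=load('wrist')
a,_,_=snap('side'); b,_,_=snap('top')
cv2.imwrite('pics/end.png',np.vstack([np.hstack([cv2.resize(im[60:300,200:520],(400,300)),cv2.resize(a[120:300,190:430],(400,300))]),np.hstack([cv2.resize(b[140:260,120:280],(400,300)),cv2.resize(b[120:240,300:460],(400,300))])]))
hsv=cv2.cvtColor(im,cv2.COLOR_BGR2HSV); H,S,V=[hsv[...,i].astype(int) for i in range(3)]
m=((H<6)|(H>175))&(S>150)&(V>80); ys,xs=np.where(m); p=dep(t,np.c_[xs,ys])-P; q=np.c_[p@bx,p@by,p[:,2]]*1000
g=(abs(q[:,1])<25)&(q[:,2]>30)&(q[:,2]<130); q=q[g]; print(len(q)); l=q@[np.sin(.4),0,np.cos(.4)]; print('along lever top',np.percentile(l,[3,50,90,97]).round(1),np.median(q[l>np.percentile(l,50)],0).round(1))
read('top',(325,150,415,240))
```

```text
0.23322541008910008 0.001619890632881026 0.6970877121671262 0.9951163138102712
587
along lever top [52.7 80.2 81.6 82.3] [28.   0.8 76.3]
yel 7 h 0.0104 up,left [103.2 -11.5] ang -6.4
```

View pics/end.png

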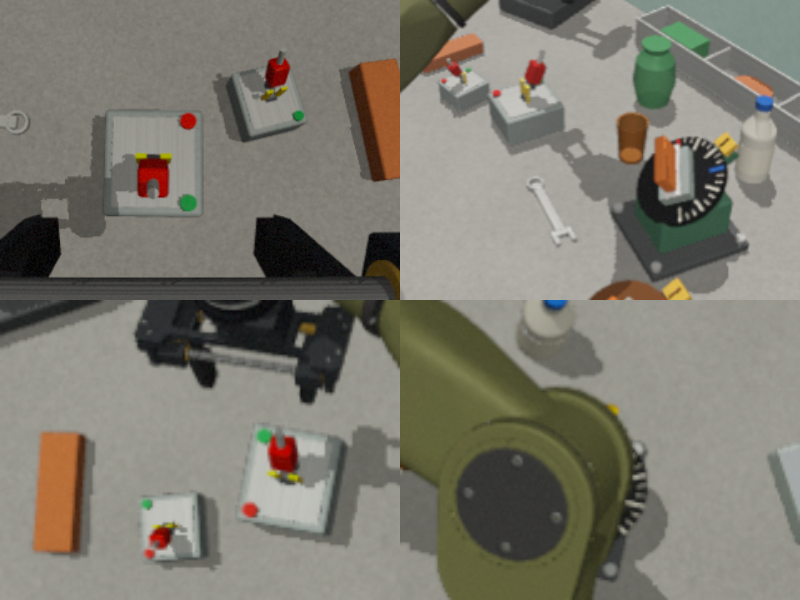

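The views show the lever leaning to the green side with the collar down (its top at 82 mm along the lever), and the vase, tumbler, bottle and wrench in place. One last check of the reading from the side view, then I'll hand in.

Run:
```python
from rd import *
read('side',(315,190,400,275))
t=load('side'); print(r.get_state()['contact_force'])
print(r.finish_job())
```

```text
orange 184 h 0.0842 up,left [-5.  -7.3] ang -124.6 ((-3.5982112884521484, -3.3697280883789062), (76.11251831054688, 17.14266014099121), 59.78728103637695)
yel 95 h 0.0115 up,left [87.5 -5. ] ang -3.3 
red 6 h 0.0157 up,left [33.  58.6] ang 60.6 
blue 34 h 0.0146 up,left [ 52.  -32.7] ang -32.2 
[ 0.48082638 -0.33634407  0.20133301]
the job is handed in; nothing more can be done
None
```

The job is handed in: by the cameras the work table reads about 60° and the brake lever is over on the green side with its collar down; the gripper is clear, and the loose things I could see looked undisturbed (the hand-in gave no verdict).

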